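Fit the grinding capsule on the mill's splined drive

ROBOT

A 6-joint arm with a two-finger parallel gripper is mounted at the origin on a cart in front of the work surface, level with it; the furniture and walls round the work are solid. World frame = base frame: x ahead of the robot, y to its left, z up, the work surface at z = 0. Lengths are in m, angles in rad, forces in N, time in s.
With the tool pointing down it reaches from about 0.225 to 0.875 m from the base axis. Payload 3.4 kg.
Tool frame: the origin (TCP) lies where the fingers leave the gripper's body, on its centre line; the fingertips stand 73 mm ahead of it and the grasp point (between the pads) lies 54 mm ahead of it; x points along the fingers, y is the direction in which the jaws open and shut, and the axes are right-handed (so a half turn about x gives the same grasp; the last joint's range is limited). The gripper opens to 85 mm and grips with 20 to 120 N. Pads are 22 mm wide; open, the fingers measure 114 mm over their backs; the gripper's body (76 mm by 85 mm) begins 54 mm behind the grasp point. The pads swing forward as they close: fully open they stand 13 mm farther back than shut.
Start: joints at [-1.326, 0.276, 1.505, -0, 1.361, -0.121], TCP at [0.206, -0.537, 0.304] pointing down, gripper open.
Joint ranges: [-2.89, 2.89], [-0.75, 2.08], [0.22, 2.7], [-1.18, 4.32], [0.11, 2.71], [-2.7, 2.7]. Speed limits (rad/s): [2.57, 2.57, 3.14, 3.14, 3.14, 3.14].

INTERFACE

Orientations are given as a unit quaternion [w, x, y, z].
In Python, from rig import manip gives the robot as it stands.
- The arm moves only by the tool play_rows, never from a script. Its argument "steps" is a list of rows, each a list of 5 numbers: the closure, from 0 (fully open) to 1 (shut), then the shift along the tool's x, y, z as a fraction of full scale, then the turn about the tool's x as a fraction of full scale. In form: [[grip, tx, ty, tz, twist], ...]. A call has 1 to 20 rows; each row shifts and turns the commanded pose from where the row before left it, along the tool's axes as they then stand; what a row does not reach is not made up. Full scale, the value 1, is 0.03 m for a shift and 6 degrees for a turn. A row lasts 1/10 s, in which the tool goes at most 50 mm and 8.59 degrees, less where a joint would pass 70% of its speed; a pose out of reach is approached as far as the arm can. A call with a number of a shift or a turn outside -1 to 1 is refused whole. A call with a gripper value outside its range is refused whole. The fingers move at their own pace and stop on an object; "newtons" is the grip in N (left out, the last holds). Time passes only in rows, so rows that do not move let the fingers close. It gives the time, the measured TCP pose, the force and the opening at its end, in the units of the state.
- manip.get_state(): the state, without advancing time (a new reading comes with each control period).
- manip.get_image(name): name is "scene" or "top" or "wrist"; returns (picture, depth): 384x512x3 uint8, red, green, blue; 384x512 float32, m along the optical axis (not along the pixel's ray), 0 where there is no reading.
- manip.camera_model(name): a dict with "mtx" (3x3 intrinsics, pixels), "R" (3x3) and "t" (3): a world point X has camera coordinates R X + t. Camera axes: x right, y down, z forward; pixel columns grow to the right and rows downward; lengths in m; the calibration is good to about 2 mm. A picture is of the moment at which its call begins: read the wrist's pose just before it. camera_model takes no time and is no camera call; for the wrist camera it gives the pose at the moment of the call.
- manip.sign_off(): hands the job in, once; it reports no verdict.
Trained networks look in the newest picture that a camera, given by its name, has taken for a name from the list of things; names that differ only in an ending like _2 or _b are one class to them, and where a whole thing is asked for, a point or a joint stands for the part that bears it (a point fixed in the world has none). Each returns a list of dicts, best first, with "conf" (0 to 1); they miss things now and then, are a little off and sometimes report something else, mostly with a low value. They report only what shows in the picture. A call takes as long as a camera call.
- manip.regions_of(camera, query): "mask" (384x512 bool, what is visible of it).
- manip.mark_of(camera, query): "location" ([x, y, z] in m, in the coordinates of the camera as it stood for that picture, good to about 4 mm: a listed point, or the origin of a listed thing).
The state is a dict: "clock": time; "qpos": joint angles; "qd": joint speeds; "effort": joint torques, N m; "position": TCP position; "ee_rot": TCP orientation; "contact_force": force on the tool from outside, world axes, zero at the start; "moment": the same for the moment, N m; "width": finger opening in m.
Only numpy, scipy, OpenCV 4.12 (cv2) and the standard library are available. Lean on these libraries where they do the work, as an engineer would, in place of code of your own. Each camera call takes 0.05 s, during which the arm holds its last target.

TASK

Fit the grinding capsule onto the mill's splined drive. It lies on its side: stand it upright on its orange foot on the bench and let go, then take it afresh from above by the stem, turn it until the four grooves in its foot line up with the four teeth of the drive shaft, and slide it fully home so that the brass spring button is pushed in on the way and pops out again in a window of the foot. Let go, and leave the other things on the bench where they are.

Things in the scene. Friction and masses are not known exactly. Their poses are not given: they have to be found in the camera images.
- capsule: grinding capsule, 106 mm long, 220 g: orange square foot 56 x 56 x 46 mm (tall), a square steel stem on it, blue cap at the end. Origin: centre of the foot's underside; z runs from the foot along the stem to the cap; x, y square to the faces of foot and stem. Fits the drive in any quarter turn. At the start it lies on a face of the foot, z level, its axis 28 mm above the bench.
- capsule_stem (a point): middle of the capsule's stem, on its axis, 76 mm from the foot's underside; the stem is 24 x 24 mm and runs from 46 mm (the foot's shoulder) to 106 mm, the last 10 mm being the blue cap; axes as the capsule's
- capsule_window (a point): middle of the window in the capsule's +x face (each of the four faces has one), 12 mm above the foot's underside, 28 mm off the axis; 11.6 mm wide, 9 mm tall, through a wall 5.8 mm thick; axes as the capsule's
- capsule_bore (a point): mouth of the bore, centre of the foot's underside; bore 42 mm deep: a core hole 28.6 mm across and four grooves 11.6 mm wide reaching 22.2 mm from the axis, along +x, -x, +y, -y of the capsule (mid-face, each face marked with a white line along the axis)
- mill_base: white drive base of the mill, fixed to the bench: 140 x 140 mm, top 48 mm high, dial and switch on its front (-x) face; origin at the centre of its underside, z up
- drive_seat (a point): centre of the round steel drive plate's top (74 mm across, 54 mm above the bench), on the shaft axis, where the foot's underside must rest; z up, x and y along the teeth. Four teeth, 8 mm wide, 26 mm tall, reach 21 mm from the axis, each with a white mark at the plate's rim. They enter the grooves within about 4 degrees of alignment.
- shaft_tip (a point): top of the steel drive shaft, 42 mm above the seat: core 26 mm across, its last 6 mm a cone down to 18 mm. The core enters the bore first; the teeth meet the foot 26 mm above the seat. The shaft stands at any angle to the base and is held by its gearbox (it turns only above 0.6 N m). Axes as drive_seat
- snap_button (a joint): brass domed spring button in the outer face of the tooth along +x of drive_seat, 12 mm above the seat, 2.9 mm proud; value in m: 0 = fully out, grows as it is pressed in (1.8 N at first, about 4 N when flush). The foot's lower edge presses it in as the capsule slides down (a few newtons of push); it springs out into a window when the capsule is home.
- tip_box: red pipette tip box, 70 x 112 x 60 mm, loose bystander; origin at the centre of its underside
- jar_a: small clear glass jar, 44 mm across, 42 mm tall, loose bystander; origin at the centre of its underside
- stain_bottle: small brown bottle with blue cap, 34 mm across, 74 mm tall, loose bystander; origin at the centre of its underside
- dish_b: flat lidded dish, 66 mm across, 15 mm tall, loose bystander; origin at the centre of its underside
- objective_can_b: grey screw canister, 39 mm across, 56 mm tall, loose bystander; origin at the centre of its underside

How it is judged:
On the way:
1. the capsule stands upright on its foot on the bench, let go (angle between capsule's own z axis and vertical below 0.05 rad and height (world z) of capsule below 0.004 m and contact force between the fingers and capsule below 0.1 N), for 0.2 s.
At the end, for the whole second after the job is handed in: the capsule sits upright (within 0.05 rad) on the drive plate, its underside within 2 mm of the seat and within 4 mm of the shaft's axis, at rest, and the spring button is out again in a window (less than 1 mm pressed) (z of capsule in the frame of drive_seat between -0.002 and 0.002 m and horizontal distance between capsule and drive_seat below 0.004 m and angle between capsule's own z axis and vertical below 0.05 rad and value of joint snap_button below 0.001 m and linear speed of capsule below 0.02 m/s); the robot touches nothing.
It fails at once if a loose bystander is pushed more than 30 mm from its place (distance of any of tip_box, jar_a, stain_bottle, dish_b, objective_can_b from where it was at the start of the episode above 0.03 m).
It also fails if it takes over 54 s, if anything falls off the work surface, if the arm or the gripper's body presses on something with over 40 N, if the wrist force passes 120 N, or if a joint passes its speed limit or range.

## Working session

There is one attempt and no reset: what is moved stays moved. The work goes in short steps, Python scripts to look and compute and a tool call to move; the robot and the scene stay as the last step left them, time stands still between calls to the robot, and variables do not carry over. Pictures are saved under pics/ and viewed, and the job is handed in when it is done.

Besides the shell and the picture viewer there is one more tool, called as a command line: name --pt "numbers of a row" for each row, then --argument value for the rest. play_rows: Moves the arm, as the interface text tells. Its arguments: {"type":"object","properties":{"steps":{"type":"array","items":{"type":"array","items":{"type":"number"}}},"newtons":{"type":"number"}},"required":["steps"]}

```bash
ls; mkdir -p pics; python3 - <<'E'
from rig import manip
import cv2
print(manip.get_state())
for n in ("scene","top","wrist"):
    im,d=manip.get_image(n); cv2.imwrite(f"pics/{n}0.png",cv2.cvtColor(im,cv2.COLOR_RGB2BGR))
    m=manip.camera_model(n); print(n,m)
E
```

```text
pics
{'clock': 0.0, 'qpos': array([-1.32600706e+00,  2.76597225e-01,  1.50614209e+00,  4.46807507e-06,
        1.36069276e+00, -1.20995819e-01]), 'qd': array([ 0.00201862,  0.00089375,  0.00102808, -0.00045555, -0.00077219,
       -0.00055931]), 'effort': array([-3.06689772e-04, -4.16777158e+01, -2.45808131e+01, -1.02371271e-04,
        1.09027867e-02,  5.82860949e-06]), 'position': array([ 0.20556878, -0.53657176,  0.30303474]), 'ee_rot': array([-0.12795522, -0.69527454, -0.12925359,  0.69535191]), 'contact_force': array([-0.21318095,  0.81384703,  0.24505111]), 'moment': array([-0.00652479,  0.04035732, -0.00927542]), 'width': 0.08508885873001888}
scene {'mtx': array([[449.3527631 ,   0.        , 254.33177676],
       [  0.        , 449.3527631 , 195.58136504],
       [  0.        ,   0.        ,   1.        ]]), 'R': array([[-0.65716808, -0.75371117, -0.00704197],
       [-0.56268152,  0.49678095, -0.66075577],
       [ 0.50151732, -0.43026522, -0.75056793]]), 't': array([0.39653899, 0.33853856, 1.20656723])}
top {'mtx': array([[406.24712158,   0.        , 250.68275523],
       [  0.        , 406.24712158, 194.68220642],
       [  0.        ,   0.        ,   1.        ]]), 'R': array([[-0.00897593, -0.99985903, -0.01419006],
       [-0.98626418,  0.01119268, -0.16479594],
       [ 0.16493153,  0.01251595, -0.9862256 ]]), 't': array([0.06015909, 0.55437548, 1.2877662 ])}
wrist {'mtx': array([[264.55222774,   0.        , 255.79268832],
       [  0.        , 264.55222774, 193.07334714],
       [  0.        ,   0.        ,   1.        ]]), 'R': array([[ 3.57525723e-01, -9.33903052e-01, -6.67979226e-04],
       [-8.92799880e-01, -3.41999899e-01,  2.93162827e-01],
       [-2.74014108e-01, -1.04216880e-01, -9.56062294e-01]]), 't': array([-0.5740886 , -0.03679556,  0.37807001])}
```

View pics/top0.png

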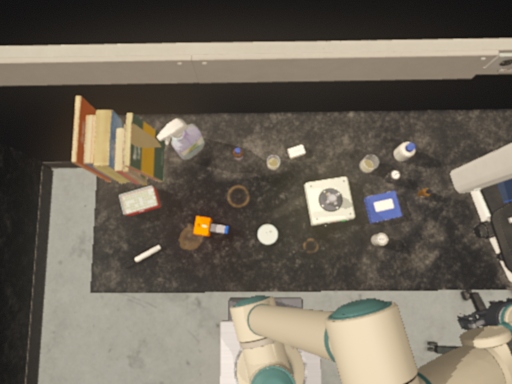

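View pics/scene0.png

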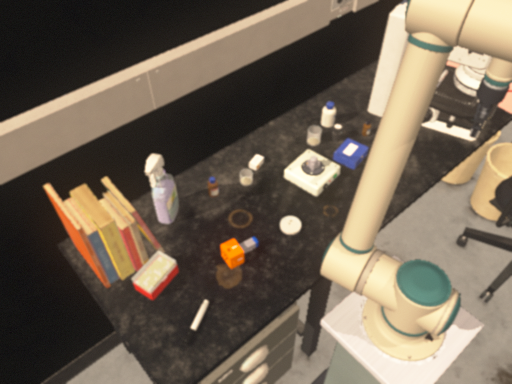

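View pics/wrist0.png

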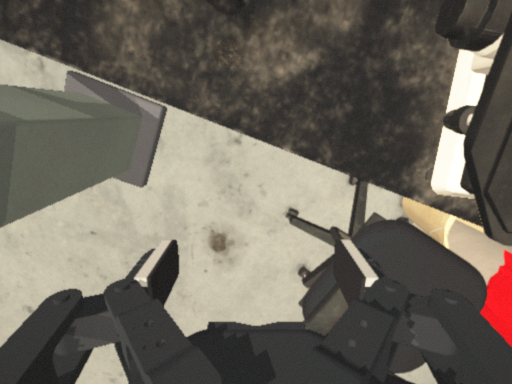

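```bash
cat > h.py <<'E'
from rig import manip
import numpy as np, cv2
from scipy.spatial.transform import Rotation as Rn
def w(cam,p,m=None):
    m=m or manip.camera_model(cam); return m["R"].T@(np.array(p)-m["t"])
def tool():
    s=manip.get_state(); q=s["ee_rot"]; return s["position"],Rn.from_quat([q[1],q[2],q[3],q[0]]).as_matrix(),s
def cloud(cam,d,m):
    v,u=np.mgrid[0:384,0:512]; K=m["mtx"]
    c=np.stack([(u-K[0,2])/K[0,0]*d,(v-K[1,2])/K[1,1]*d,d],-1)
    return (c-m["t"])@m["R"]
def save(n,im): cv2.imwrite(f"pics/{n}.png",cv2.cvtColor(im,cv2.COLOR_RGB2BGR))
E
python3 - <<'E'
from h import *
np.set_printoptions(precision=4,suppress=True)
print(tool()[1])
im,d=manip.get_image("top"); C=cloud("top",d,manip.camera_model("top"))
for q in ["capsule","capsule_stem","mill_base","drive_seat","shaft_tip","tip_box","jar_a","stain_bottle","dish_b","objective_can_b"]:
    r=manip.mark_of("top",q); print(q,[(round(x["conf"],2),w("top",x["location"])) for x in r[:2]])
r=manip.regions_of("top","capsule")
m=r[0]["mask"]; P=C[m]; print(len(P),P[:,2].max())
hsv=cv2.cvtColor(im,cv2.COLOR_RGB2HSV)
orange=m&(hsv[...,0]<25)&(hsv[...,1]>150)
Po=C[orange]; Po=Po[Po[:,2]>.045]; print("foot top",Po.mean(0),len(Po)); print(cv2.minAreaRect((Po[:,:2]*1000).astype(np.float32)))
Ps=C[m&~orange]; print(Ps.mean(0),np.sort(Ps[:,1])[[0,-1]])
E
```

```text
[[-0.0003  0.3577 -0.9338]
 [ 0.0013 -0.9338 -0.3577]
 [-1.     -0.0013 -0.0001]]
capsule [(0.56, array([0.4551, 0.2357, 0.0252])), (0.2, array([ 0.5319, -0.2039,  0.0955]))]
capsule_stem [(0.81, array([0.4456, 0.1618, 0.0319])), (0.62, array([ 0.5303, -0.2033,  0.0963]))]
mill_base [(0.79, array([ 0.5342, -0.2073, -0.0021])), (0.57, array([ 0.7017,  0.0981, -0.0035]))]
drive_seat [(0.91, array([ 0.5369, -0.2089,  0.0559])), (0.57, array([0.5437, 0.4206, 0.0005]))]
shaft_tip [(0.93, array([ 0.5315, -0.2026,  0.0937]))]
tip_box [(0.97, array([0.5431, 0.4207, 0.0012]))]
jar_a [(0.67, array([ 0.6678, -0.0225,  0.0002]))]
stain_bottle [(0.68, array([ 0.6997,  0.1002, -0.003 ])), (0.53, array([ 0.5386, -0.2078,  0.057 ]))]
dish_b [(0.85, array([ 0.427 ,  0.0001, -0.0014])), (0.25, array([0.5457, 0.4217, 0.0002]))]
objective_can_b [(0.75, array([ 0.407 , -0.3586, -0.0015]))]
419 0.06368751154145426
foot top [0.4551 0.2132 0.0562] 227
((455.48663330078125, 213.31637573242188), (47.04983901977539, 55.77948760986328), 81.05054473876953)
[0.4475 0.1669 0.0413] [0.1326 0.2152]
```

play_rows --pt "0 0.11 -0.427 -0.949 0" --pt "0 0.11 -0.427 -0.949 0" --pt "0 0.11 -0.427 -0.949 0" --pt "0 0.11 -0.427 -0.949 0" --pt "0 0.11 -0.427 -0.949 0" --pt "0 0.11 -0.427 -0.949 0" --pt "0 0.11 -0.427 -0.949 0" --pt "0 0.11 -0.427 -0.949 0" --pt "0 0.11 -0.427 -0.949 0" --pt "0 0.11 -0.427 -0.949 0" --pt "0 0.11 -0.427 -0.949 0" --pt "0 0.11 -0.427 -0.949 0" --pt "0 0.11 -0.427 -0.949 0" --pt "0 0.11 -0.427 -0.949 0" --pt "0 0.11 -0.427 -0.949 0" --pt "0 0 0 0 0" --pt "0 0 0 0 0"

```text
clock: 2.45
position: [0.5358, -0.2044, 0.2542]
ee_rot: [-0.129, -0.695, -0.129, 0.696]
contact_force: [0.3, -0.0, 0.1]
width: 0.0858
```

```bash
python3 - <<'E'
from h import *
np.set_printoptions(precision=4,suppress=True)
p,R,s=tool(); print(s["clock"],p,R)
m=manip.camera_model("wrist")
im,d=manip.get_image("wrist"); save("w1",im); np.savez("w1.npz",im=im,d=d,R=m["R"],t=m["t"],mtx=m["mtx"])
for q in ["drive_seat","shaft_tip","snap_button"]:
    r=manip.mark_of("wrist",q); print(q,[(round(x["conf"],2),w("wrist",x["location"],m)) for x in r[:2]])
E
```

```text
2.45 [ 0.5358 -0.2044  0.2542] [[-0.0008  0.3593 -0.9332]
 [-0.0005 -0.9332 -0.3593]
 [-1.      0.0001  0.0009]]
drive_seat [(0.71, array([ 0.5385, -0.2018,  0.0564])), (0.43, array([ 0.5363, -0.2081,  0.097 ]))]
shaft_tip [(0.89, array([ 0.5376, -0.2064,  0.0948]))]Traceback (most recent call last):
  File "<stdin>", line 7, in <module>
ValueError: it knows: capsule, capsule_bore, capsule_stem, capsule_window, dish, drive_seat, jar, mill_base, objective_can, shaft_tip, stain_bottle, tip_box
```

View pics/w1.png

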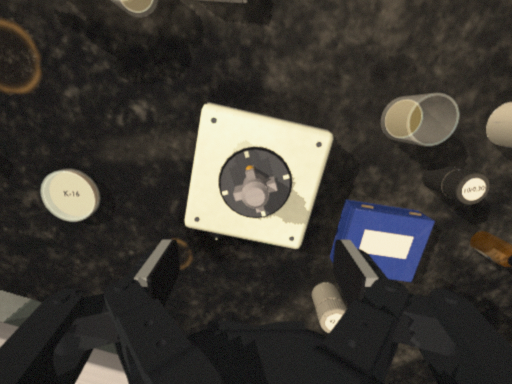

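```bash
python3 - <<'E'
from h import *
np.set_printoptions(precision=4,suppress=True)
z=np.load("w1.npz"); im=z["im"]; d=z["d"]; m=dict(R=z["R"],t=z["t"],mtx=z["mtx"])
c=im[135:235,205:305]; save("w1z",cv2.resize(c,(600,600),interpolation=cv2.INTER_CUBIC))
g=im.min(2)
C=cloud("wrist",d,m)
# plate fit
K=m["mtx"]
def onplane(u,v,h):
    r=m["R"].T@np.array([(u-K[0,2])/K[0,0],(v-K[1,2])/K[1,1],1]); o=-m["R"].T@m["t"]; return o+r*(h-o[2])/r[2]
# disc ellipse by depth/dark
print("heights",[C[v,u] for u,v in [(249,155),(286,182),(264,213),(224,192),(236,165),(255,193)]])
n,l,st,ce=cv2.connectedComponentsWithStats((g>130).astype(np.uint8))
for i in range(1,n):
    if 3<=st[i,4]<60 and 205<ce[i][0]<305 and 135<ce[i][1]<235: print(ce[i],st[i,4],onplane(*ce[i],.054))
E
```

```text
heights [array([ 0.5645, -0.1857,  0.0545]), array([ 0.5516, -0.2322,  0.0531]), array([ 0.5108, -0.2234,  0.0532]), array([ 0.5177, -0.1748,  0.0529]), array([ 0.5497, -0.1769,  0.0528]), array([ 0.5408, -0.2015,  0.0955])]
[246.2083 153.8333] 24 [ 0.5645 -0.1827  0.054 ]
[285.4815 176.5926] 27 [ 0.557  -0.2292  0.054 ]
[272.3953 185.7674] 43 [ 0.5429 -0.2202  0.054 ]
[224.5652 192.2609] 23 [ 0.518  -0.1755  0.054 ]
[261.0789 211.8158] 38 [ 0.5113 -0.2198  0.054 ]
```

View pics/w1z.png

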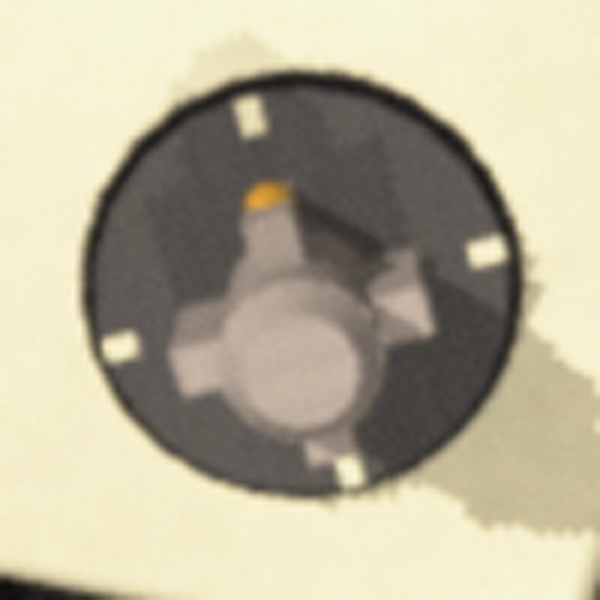

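play_rows --pt "0 0 -0.989 -0.136 0" --pt "0 0 -0.989 -0.136 0" --pt "0 0 -0.989 -0.136 0" --pt "0 0 -0.989 -0.136 0" --pt "0 0 -0.989 -0.136 0" --pt "0 0 -0.989 -0.136 0" --pt "0 0 -0.989 -0.136 0" --pt "0 0 -0.989 -0.136 0" --pt "0 0 -0.989 -0.136 0" --pt "0 0 -0.989 -0.136 0" --pt "0 0 -0.989 -0.136 0" --pt "0 0 -0.989 -0.136 0" --pt "0 0 -0.989 -0.136 0" --pt "0 0 0 0 0"

```text
clock: 4.0
position: [0.4465, 0.176, 0.2547]
ee_rot: [0.129, 0.695, 0.13, -0.695]
contact_force: [0.0, -0.4, -0.4]
width: 0.0851
```

play_rows --pt "0 0 0 0 -1" --pt "0 0 0 0 -1" --pt "0 0 0 0 -1" --pt "0 0 0 0 -1" --pt "0 0 0 0 -1" --pt "0 0 0 0 -1" --pt "0 0 0 0 -1" --pt "0 0 0 0 -1" --pt "0 0 0 0 -1" --pt "0 0 0 0 -1" --pt "0 0 0 0 -0.25" --pt "0 0 0 0 0" --pt "0 0 0 0 0"

```text
clock: 5.3
position: [0.4474, 0.1738, 0.2545]
ee_rot: [0.466, 0.532, 0.465, -0.532]
contact_force: [-0.5, 0.0, 0.3]
width: 0.0854
```

```bash
cat > cap.py <<'E'
import sys
from h import *
np.set_printoptions(precision=4,suppress=True)
n=sys.argv[1]
p,R,s=tool(); print(s["clock"],p,R)
m=manip.camera_model("wrist")
im,d=manip.get_image("wrist"); save(n,im); np.savez(n+".npz",im=im,d=d,R=m["R"],t=m["t"],mtx=m["mtx"])
for q in ["capsule","capsule_stem","capsule_bore"]:
    r=manip.mark_of("wrist",q); print(q,[(round(x["conf"],2),w("wrist",x["location"],m)) for x in r[:2]])
C=cloud("wrist",d,m)
hsv=cv2.cvtColor(im,cv2.COLOR_RGB2HSV)
orange=(hsv[...,0]<25)&(hsv[...,1]>150)&(im[...,0]>120)
Po=C[orange]; Po=Po[(Po[:,2]>.05)&(Po[:,2]<.062)]; print("foot top",Po.mean(0),len(Po),cv2.minAreaRect((Po[:,:2]*1000).astype(np.float32)))
r=manip.regions_of("wrist","capsule"); M=r[0]["mask"]
S=C[M&~orange]; S=S[(S[:,2]>.03)&(S[:,2]<.05)]; print("stem top",S.mean(0),len(S),cv2.minAreaRect((S[:,:2]*1000).astype(np.float32)))
E
python3 cap.py w2
```

```text
5.3 [0.4474 0.1738 0.2545] [[ 0.0002  0.9911 -0.1334]
 [-0.0003 -0.1334 -0.9911]
 [-1.      0.0003  0.0002]]
capsule [(0.57, array([0.46  , 0.24  , 0.0253]))]
capsule_stem [(0.83, array([0.4472, 0.1637, 0.0284]))]
capsule_bore [(0.82, array([0.4607, 0.2381, 0.0298]))]
foot top [0.4724 0.209  0.0546] 2493 ((572.7513427734375, 170.55694580078125), (55.48402404785156, 312.5740051269531), 69.11556243896484)
stem top [0.4482 0.1625 0.0388] 1007 ((447.31011962890625, 162.0161590576172), (57.183780670166016, 26.902542114257812), 82.69463348388672)
```

View pics/w2.png

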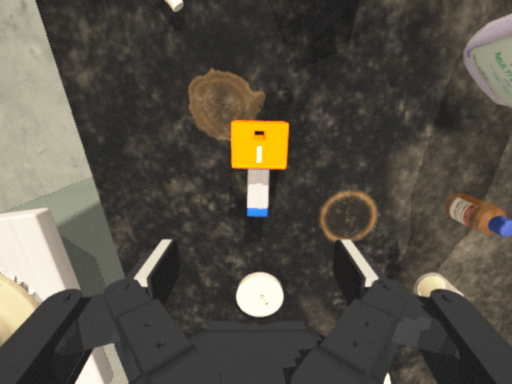

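```bash
python3 - <<'E'
from h import *
np.set_printoptions(precision=4,suppress=True)
z=np.load("w2.npz"); im=z["im"]; d=z["d"]; m=dict(R=z["R"],t=z["t"],mtx=z["mtx"])
C=cloud("wrist",d,m)[100:225,220:300]; I=im[100:225,220:300]
o=C[(C[...,2]>.048)&(C[...,2]<.064)]; print("z",np.median(o[:,2]),len(o),cv2.minAreaRect((o[:,:2]*1000).astype(np.float32)))
s=C[(C[...,2]>.033)&(C[...,2]<.046)&(C[...,1]<.19)]; print(np.median(s[:,2]),len(s),s.mean(0),cv2.minAreaRect((s[:,:2]*1000).astype(np.float32)))
a=C[C[...,2]>.02]; 
# centreline: mean x per y bin on top surfaces
t=C[((C[...,2]>.052)&(C[...,1]>.19))|((C[...,2]>.036)&(C[...,1]<.185))]
ys=np.arange(.13,.245,.006); pts=[]
for y in ys:
    q=t[abs(t[:,1]-y)<.003]
    if len(q)>10: pts.append((y,(np.percentile(q[:,0],2)+np.percentile(q[:,0],98))/2, np.ptp(q[:,0]))); print(np.array(pts[-1]))
pts=np.array(pts); f=np.polyfit(pts[:,0],pts[:,1],1); print(f,np.degrees(np.arctan(f[0])))
E
```

```text
z 0.05472184177347216 2463 ((456.47723388671875, 215.0009765625), (46.169673919677734, 55.9691047668457), 80.97634887695312)
0.038698265603886804 1017 [0.4481 0.1623 0.0387] ((450.433837890625, 161.54055786132812), (57.28636169433594, 28.178747177124023), 81.7006607055664)
[0.136  0.4447 0.0234]
[0.142  0.4446 0.0239]
[0.148  0.446  0.0236]
[0.154  0.4467 0.0236]
[0.16   0.4475 0.0235]
[0.166  0.4489 0.0246]
[0.172  0.4496 0.0243]
[0.178  0.4504 0.0242]
[0.184  0.451  0.0237]
[0.19   0.4678 0.027 ]
[0.196  0.4546 0.055 ]
[0.202  0.4545 0.057 ]
[0.208  0.4552 0.0569]
[0.214  0.456  0.0566]
[0.22   0.4571 0.0572]
[0.226  0.4581 0.0568]
[0.232  0.4587 0.0562]
[0.238  0.4513 0.0409]
[0.1323 0.4276] 7.536722019760366
```

play_rows --pt "0 0 0 0 0.15" --pt "0 0.8 0.0133 0.158 0" --pt "0 0.8 0.0133 0.158 0" --pt "0 0.8 0.0133 0.158 0" --pt "0 0.8 0.0133 0.158 0" --pt "0 0.8 0.0133 0.158 0" --pt "0 0.8 0.0133 0.158 0" --pt "0 0.5 0.0133 0.158 0" --pt "0 0.42 0 0 0" --pt "0 0 0 0 0" --pt "0 0 0 0 0" --newtons 20

```text
clock: 6.65
position: [0.4454, 0.1412, 0.0829]
ee_rot: [-0.462, -0.535, -0.462, 0.536]
contact_force: [0.1, -0.3, 0.6]
width: 0.0855
```

```bash
python3 - <<'E'
from h import *
np.set_printoptions(precision=4,suppress=True)
p,R,s=tool(); print(s["clock"],p,R,s["contact_force"])
im,d=manip.get_image("wrist"); save("w3",im)
E
```

```text
6.65 [0.4454 0.1412 0.0829] [[-0.0001  0.9891 -0.147 ]
 [-0.0001 -0.147  -0.9891]
 [-1.     -0.0001  0.0001]] [ 0.0895 -0.2823  0.5908]
```

View pics/w3.png

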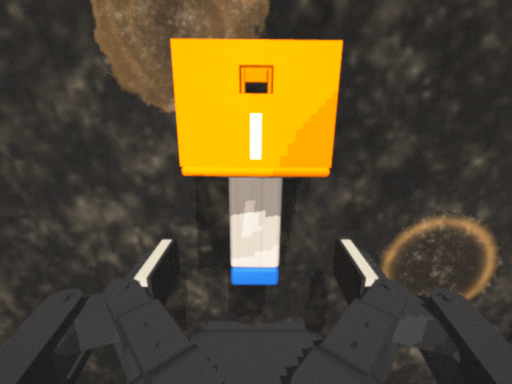

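play_rows --pt "1 0 0 0 0" --pt "1 0 0 0 0" --pt "1 0 0 0 0" --pt "1 0 0 0 0" --pt "1 0 0 0 0" --pt "1 0 0 0 0" --pt "1 0 0 0 0" --newtons 20

```text
clock: 7.4
position: [0.4453, 0.1411, 0.083]
ee_rot: [0.462, 0.536, 0.462, -0.535]
contact_force: [-0.4, -0.5, 3.9]
width: 0.0239
```

play_rows --pt "1 -0.27 0 -0.1 0" --pt "1 -0.27 0 -0.12 0" --pt "1 -0.27 0 -0.14 0" --pt "1 -0.25 0 -0.16 0" --pt "1 0 0 0 0" --pt "1 0 0 0 0" --newtons 20

```text
clock: 8.0
position: [0.4475, 0.1568, 0.1148]
ee_rot: [0.462, 0.535, 0.462, -0.535]
contact_force: [-0.2, -0.0, -1.8]
width: 0.0233
```

```bash
python3 - <<'E'
from h import *
np.set_printoptions(precision=4,suppress=True)
p,R,s=tool(); print(s["clock"],p,s["contact_force"])
im,d=manip.get_image("wrist"); im2,_=manip.get_image("scene")
c=cv2.resize(im2[215:295,195:295],(480,384),interpolation=cv2.INTER_CUBIC)
save("w4",cv2.resize(np.hstack([im,c[:, :]]),(798,308)))
E
```

```text
8.0 [0.4475 0.1568 0.1148] [-0.1542 -0.0096 -1.7615]
```

View pics/w4.png

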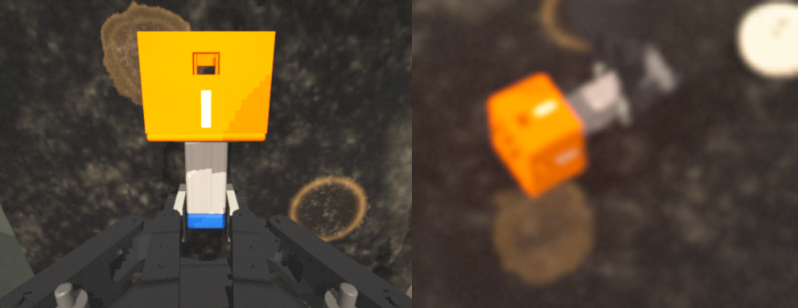

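```bash
cat > tilt.py <<'E'
from h import *
import sys
np.set_printoptions(precision=4,suppress=True)
p,R,s=tool(); print(s["clock"],p,s["contact_force"],s["moment"])
m=manip.camera_model("wrist")
im,d=manip.get_image("wrist"); C=cloud("wrist",d,m)
hsv=cv2.cvtColor(im,cv2.COLOR_RGB2HSV)
o=((hsv[...,0]<25)&(hsv[...,1]>150)&(im[...,0]>120)&(d>0)).astype(np.uint8)
n,l,st,ce=cv2.connectedComponentsWithStats(o); i=1+st[1:,4].argmax(); P=C[l==i]
o2=P[P[:,2]>np.percentile(P[:,2],2)]
c=P.mean(0); u,sv,vt=np.linalg.svd(P-np.median(P,0),full_matrices=False); nn=vt[2]*np.sign(vt[2][2])
A=R.T@nn
print("n",nn,"rms",sv[2]/len(P)**.5,"tilt toward -toolz deg",np.degrees(np.arctan2(-A[2],-A[0])),"min/max z",np.percentile(P[:,2],[1,50,99]))
if len(sys.argv)>1: save(sys.argv[1],im)
E
python3 tilt.py
```

```text
8.1 [0.4471 0.1565 0.1143] [-0.7768 -0.3774 -1.1872] [-0.1091 -0.0142 -0.008 ]
n [0.1661 0.8157 0.5541] rms 0.012592767107471429 tilt toward -toolz deg 56.28187580305119 min/max z [-0.0013  0.0856  0.0872]
```

play_rows --pt "0.78 0 0 0 0" --pt "0.78 0 0 0 0" --pt "0.75 0 0 0 0" --pt "0.75 0 0 0 0" --newtons 20

```text
clock: 8.55
position: [0.4475, 0.1565, 0.1145]
ee_rot: [-0.462, -0.535, -0.462, 0.536]
contact_force: [-0.5, -1.0, -1.6]
width: 0.0233
```

```bash
python3 tilt.py
```

```text
8.55 [0.4475 0.1565 0.1145] [-0.5087 -0.9795 -1.6272] [-0.1367  0.0231 -0.005 ]
n [0.1686 0.82   0.547 ] rms 0.012599795312013972 tilt toward -toolz deg 56.78856287466092 min/max z [-0.0013  0.0858  0.0873]
```

play_rows --pt "0.74 0 0 0 0" --pt "0.735 0 0 0 0" --pt "0.73 0 0 0 0" --newtons 20

```text
clock: 8.9
position: [0.4475, 0.1566, 0.1146]
ee_rot: [0.462, 0.535, 0.462, -0.535]
contact_force: [0.5, 1.2, -2.2]
width: 0.0236
```

```bash
python3 tilt.py
```

```text
8.9 [0.4475 0.1566 0.1146] [ 0.5006  1.207  -2.2036] [-0.0946  0.0187  0.0201]
n [0.1685 0.8199 0.5472] rms 0.012620010377255984 tilt toward -toolz deg 56.78249452341112 min/max z [-0.0013  0.0859  0.0875]
```

play_rows --pt "0.726 0 0 0 0" --pt "0.723 0 0 0 0" --pt "0.72 0 0 0 0"

```text
clock: 9.25
position: [0.4476, 0.1566, 0.1146]
ee_rot: [0.462, 0.536, 0.462, -0.535]
contact_force: [0.3, 0.3, -1.0]
width: 0.024
```

play_rows --pt "0.717 0 0 0 0" --pt "0.714 0 0 0 0"

```text
clock: 9.45
position: [0.4478, 0.1566, 0.1148]
ee_rot: [0.462, 0.536, 0.462, -0.535]
contact_force: [-0.1, 0.2, -0.4]
width: 0.0246
```

```bash
python3 tilt.py
```

```text
9.45 [0.4478 0.1566 0.1148] [-0.1291  0.2365 -0.3548] [0.0307 0.0068 0.0082]
n [-0.0606  0.9937  0.0945] rms 0.012060793323418858 tilt toward -toolz deg 84.46549555072653 min/max z [-0.0017  0.0581  0.0644]
```

```bash
python3 tilt.py w5;  python3 - <<'E'
from h import *
im2,_=manip.get_image("scene")
save("s5",cv2.resize(im2[205:305,185:305],(600,500),interpolation=cv2.INTER_CUBIC))
E
```

```text
9.5 [0.4477 0.1566 0.1148] [-0.2115 -0.5625 -0.8093] [-0.0452  0.0133 -0.017 ]
n [-0.0952  0.9839  0.1511] rms 0.011961582417882031 tilt toward -toolz deg 81.04877660893678 min/max z [-0.0017  0.0579  0.064 ]
```

View pics/w5.png

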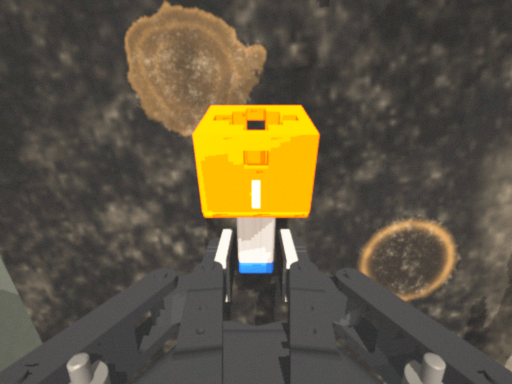

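View pics/s5.png

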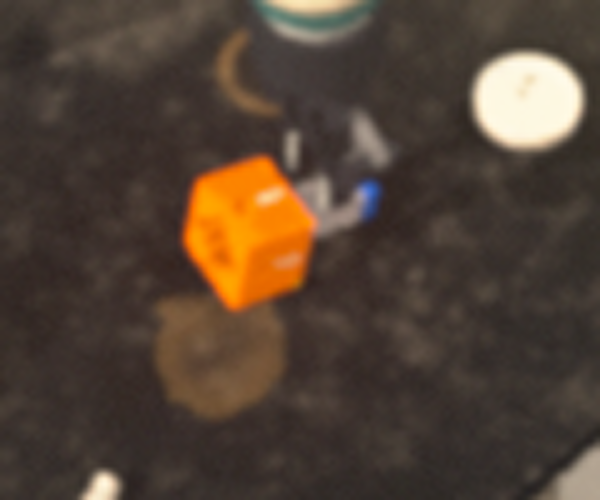

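```bash
cat > pl.py <<'E'
from h import *
import sys
np.set_printoptions(precision=4,suppress=True)
m=manip.camera_model("wrist"); p,R,s=tool(); print(s["clock"],p,s["contact_force"],s["moment"],s["width"])
im,d=manip.get_image("wrist"); C=cloud("wrist",d,m); save(sys.argv[1],im)
for k in range(2,len(sys.argv)):
    u0,u1,v0,v1=map(int,sys.argv[k].split(","))
    P=C[v0:v1,u0:u1].reshape(-1,3); P=P[np.linalg.norm(P-np.median(P,0),axis=1)<.04]
    u,sv,vt=np.linalg.svd(P-P.mean(0),full_matrices=False); n=vt[2]; n=n*np.sign(n[2]); A=R.T@n
    print(P.mean(0),"n",n,"rms",sv[2]/len(P)**.5,"pitch(normal lean along +toolz)",np.degrees(np.arctan2(A[2],-A[0])), "lean y",np.degrees(np.arctan2(A[1],-A[0])))
E
python3 pl.py w6 205,245,160,205 270,310,160,205 215,297,108,113 245,267,222,258
```

```text
9.6 [0.4476 0.1566 0.1147] [ 0.0862 -0.3605  0.5212] [0.0153 0.0522 0.0148] 0.024059553463003817
[0.439  0.2006 0.0568] n [-0.0266 -0.1761  0.984 ] rms 0.0005539378407308762 pitch(normal lean along +toolz) 10.257425629213312 lean y -0.005118500248261002
[0.4707 0.1959 0.0568] n [-0.0239 -0.1761  0.9841] rms 0.0005572617818886075 pitch(normal lean along +toolz) 10.231655030191146 lean y 0.14737258932016256
[0.4592 0.2323 0.0206] n [0.1471 0.9883 0.0395] rms 0.0007717019443294696 pitch(normal lean along +toolz) -87.74228204069549 lean y 0.5598137044298231
[0.4477 0.1552 0.0329] n [-0.0274 -0.1762  0.984 ] rms 0.0005343651613374957 pitch(normal lean along +toolz) 10.266241152059617 lean y -0.053810530950950765
```

play_rows --pt "0.65 0 0 0 0" --pt "0.6 0 0 0 0"

```text
clock: 9.85
position: [0.4475, 0.1566, 0.1146]
ee_rot: [-0.462, -0.535, -0.462, 0.535]
contact_force: [-0.6, 0.7, -0.0]
width: 0.0343
```

```bash
python3 pl.py w7 205,245,160,205 270,310,160,205 245,267,222,258
```

```text
9.85 [0.4475 0.1566 0.1146] [-0.6242  0.7334 -0.0148] [0.0287 0.0022 0.0503] 0.03429256324857465
[0.4392 0.2015 0.0539] n [ 0.0641 -0.3891  0.919 ] rms 0.0026735754392190614 pitch(normal lean along +toolz) 22.227168711728325 lean y 7.476386762938366
[0.4707 0.197  0.0541] n [-0.1602 -0.3112  0.9367] rms 0.0025707689454232845 pitch(normal lean along +toolz) 19.484900519788567 lean y -6.860777459621569
[0.448  0.158  0.0383] n [ 0.004  -0.0167  0.9999] rms 0.0005626323218364412 pitch(normal lean along +toolz) 0.9142789937171757 lean y 0.3663305183504861
```

View pics/w7.png

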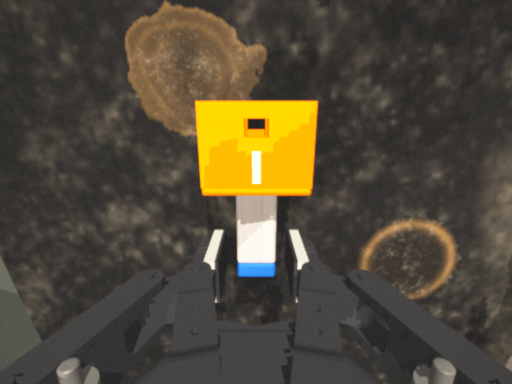

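```bash
python3 pl.py w8 205,245,140,182 270,310,140,182 245,267,202,255; python3 - <<'E'
from h import *
z=cv2.imread("pics/w8.png"); 
m=manip.camera_model("wrist"); im,d=manip.get_image("wrist"); C=cloud("wrist",d,m)[80:285,180:335]
o=C[(C[...,2]>.050)&(C[...,2]<.062)&(C[...,1]>.175)]
print(cv2.minAreaRect((o[:,:2]*1000).astype(np.float32)),o[:,2].mean(),o.mean(0))
E
```

```text
9.9 [0.4475 0.1566 0.1146] [ 0.0649 -0.4013 -0.0331] [ 0.0238 -0.0265  0.0288] 0.03412623666462046
[0.4405 0.2108 0.0547] n [-0.0034  0.0062  1.    ] rms 0.0006198855311239369 pitch(normal lean along +toolz) -0.3144324708757227 lean y -0.24587499089772766
[0.472  0.2062 0.0548] n [0.0017 0.0018 1.    ] rms 0.0006166370854101541 pitch(normal lean along +toolz) -0.11214127509990868 lean y 0.08144001966540088
[0.4491 0.1657 0.0388] n [-0.0073 -0.0013  1.    ] rms 0.0005895180266831439 pitch(normal lean along +toolz) 0.1402280688704594 lean y -0.40443203322443555
((456.3893127441406, 213.66114807128906), (45.93724060058594, 56.3013801574707), 81.56160736083984) 0.054681988679259844 [0.45654151 0.21476209 0.05468199]
```

play_rows --pt "0.5 0 0 0.28 0" --pt "0.5 0.5 0 0.28 0" --pt "0.5 0.55 0 0 0" --pt "0.5 0 0 0 0" --pt "0.8 0 0 0 0" --pt "0.8 0 0 0 0" --pt "0.8 0 0 0 0" --pt "0.73 0 0 0 0" --pt "0.728 0 0 0 0" --newtons 20

```text
clock: 10.9
position: [0.4453, 0.1399, 0.0835]
ee_rot: [0.462, 0.536, 0.462, -0.535]
contact_force: [-0.4, -1.1, 0.1]
width: 0.0237
```

play_rows --pt "0.728 -0.2 0 -0.06 0" --pt "0.728 -0.2 0 -0.08 0" --pt "0.728 0 0 0 0"

```text
clock: 11.2
position: [0.4464, 0.1446, 0.0961]
ee_rot: [0.462, 0.536, 0.462, -0.535]
contact_force: [-0.3, 0.1, -2.7]
width: 0.0237
```

```bash
python3 pl.py w9 190,240,80,140 270,320,80,140
```

```text
11.2 [0.4464 0.1446 0.0961] [-0.3081  0.0633 -2.7127] [-0.1567  0.0437  0.0154] 0.023722512387440792
[0.4437 0.222  0.0671] n [-0.0003  0.0033  1.    ] rms 0.0006966051443781386 pitch(normal lean along +toolz) -0.23059372427117733 lean y 0.08379335094833697
[0.4716 0.2179 0.0671] n [-0.0221  0.0229  0.9995] rms 0.0010410312408981274 pitch(normal lean along +toolz) -1.159138916257695 lean y -1.313587865805788
```

View pics/w9.png

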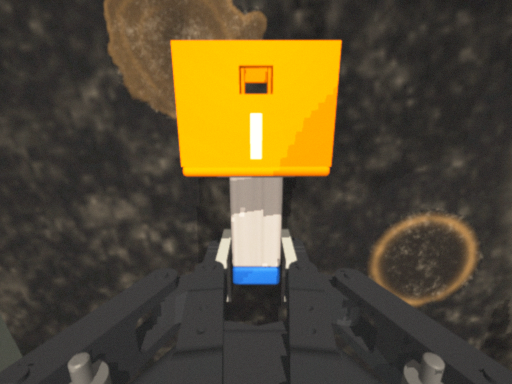

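play_rows --pt "0.725 0 0 0 0" --pt "0.725 0 0 0 0"

```text
clock: 11.45
position: [0.4454, 0.1441, 0.0949]
ee_rot: [-0.462, -0.535, -0.462, 0.536]
contact_force: [-0.6, 0.7, -1.7]
width: 0.0234
```

```bash
python3 pl.py w10 190,240,80,140
```

```text
11.45 [0.4454 0.1441 0.0949] [-0.648   0.726  -1.7184] [-0.113   0.0116 -0.0407] 0.02342567328702208
[0.4427 0.2215 0.066 ] n [0.0049 0.0041 1.    ] rms 0.0006891893394508187 pitch(normal lean along +toolz) -0.2607589196952418 lean y 0.2212219711063818
```

play_rows --pt "0.722 0 0 0 0" --pt "0.722 0 0 0 0"

```text
clock: 11.7
position: [0.4456, 0.1441, 0.0949]
ee_rot: [-0.462, -0.535, -0.462, 0.536]
contact_force: [0.1, -0.5, -1.3]
width: 0.0242
```

```bash
python3 pl.py w11 190,240,80,140
```

```text
11.7 [0.4456 0.1441 0.0949] [ 0.1405 -0.5059 -1.2808] [-0.1098 -0.0269 -0.0258] 0.024175474232412106
[0.4428 0.2215 0.066 ] n [0.0061 0.0081 0.9999] rms 0.0006736008828258157 pitch(normal lean along +toolz) -0.5006166365018773 lean y 0.2607298543826555
```

play_rows --pt "0.719 0 0 0 0" --pt "0.719 0 0 0 0"

```text
clock: 11.95
position: [0.4458, 0.1441, 0.0952]
ee_rot: [0.462, 0.536, 0.462, -0.535]
contact_force: [-0.4, 0.2, 0.5]
width: 0.024
```

```bash
python3 pl.py w12 190,240,80,140
```

```text
11.95 [0.4458 0.1441 0.0952] [-0.3628  0.222   0.5365] [-0.0347  0.0523  0.0048] 0.023995315149407698
[0.4417 0.2219 0.0568] n [-0.0118 -0.0701  0.9975] rms 0.0006500788229833142 pitch(normal lean along +toolz) 4.068054243539716 lean y -0.06333946133981808
```

play_rows --pt "0.6 0.4 0 0.14 0" --pt "0.6 0 0 0 0" --pt "0.75 0 0 0 0" --pt "0.75 0 0 0 0" --pt "0.75 0 0 0 0" --pt "0.721 0 0 0 0" --pt "0.721 0 0 0 0" --pt "0.721 -0.1 0 -0.03 0" --pt "0.721 -0.1 0 -0.03 0" --pt "0.721 -0.1 0 -0.04 0" --pt "0.721 -0.1 0 -0.04 0" --pt "0.721 0 0 0 0"

```text
clock: 13.2
position: [0.446, 0.1443, 0.0956]
ee_rot: [0.462, 0.536, 0.462, -0.535]
contact_force: [0.8, 0.4, -2.7]
width: 0.0239
```

```bash
python3 pl.py w13 190,240,80,140
```

```text
13.2 [0.446  0.1443 0.0956] [ 0.8206  0.3598 -2.7253] [-0.1276  0.0147 -0.0355] 0.02386533886501468
[0.4426 0.222  0.0618] n [0.0056 0.0725 0.9974] rms 0.0006383639764035299 pitch(normal lean along +toolz) -4.178868447240447 lean y -0.22405033087559517
```

play_rows --pt "0.7205 0 0 0 0" --pt "0.7205 -0.1 0 -0.05 0" --pt "0.7205 -0.1 0 -0.05 0" --pt "0.7205 0 0 0 0"

```text
clock: 13.65
position: [0.4463, 0.1473, 0.1015]
ee_rot: [0.462, 0.536, 0.462, -0.535]
contact_force: [-0.8, -0.2, 0.3]
width: 0.0239
```

```bash
python3 pl.py w14 190,240,80,140
```

```text
13.65 [0.4463 0.1473 0.1015] [-0.7526 -0.2018  0.3244] [0.0219 0.0896 0.0176] 0.023886259070741156
[0.4416 0.2252 0.0585] n [0.0249 0.1928 0.9809] rms 0.0006224733433656727 pitch(normal lean along +toolz) -11.223582066449934 lean y -0.16957112963057192
```

play_rows --pt "0.7205 -0.18 0 -0.1 0" --pt "0.7205 -0.18 0 -0.12 0" --pt "0.7205 0 0 0 0"

```text
clock: 14.0
position: [0.4477, 0.1542, 0.1127]
ee_rot: [0.462, 0.536, 0.462, -0.535]
contact_force: [0.4, 0.9, -0.4]
width: 0.0239
```

```bash
python3 pl.py w15 190,240,80,140
```

```text
14.0 [0.4477 0.1542 0.1127] [ 0.3725  0.8567 -0.3544] [ 0.1551 -0.028   0.0028] 0.023930215811062985
[0.442  0.2324 0.0601] n [0.0418 0.3131 0.9488] rms 0.0006309015948696058 pitch(normal lean along +toolz) -18.456588328014185 lean y -0.16981337626890766
```

View pics/w15.png

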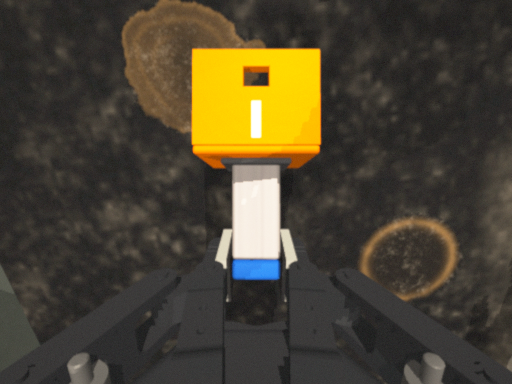

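play_rows --pt "0.7205 -0.21 0 -0.17 0" --pt "0.7205 -0.2 0 -0.18 0" --pt "0.7205 -0.19 0 -0.2 0" --pt "0.7205 0 0 0 0"

```text
clock: 14.45
position: [0.4503, 0.1709, 0.1309]
ee_rot: [0.462, 0.536, 0.462, -0.534]
contact_force: [-0.3, -0.5, 0.1]
width: 0.0237
```

```bash
python3 pl.py w16 205,240,80,130
```

```text
14.45 [0.4503 0.1709 0.1309] [-0.2809 -0.4859  0.1365] [ 0.1277 -0.0334 -0.006 ] 0.023744436683747525
[0.4455 0.2518 0.0576] n [0.0729 0.5227 0.8494] rms 0.0005422942829949006 pitch(normal lean along +toolz) -31.92479963031815 lean y -0.15643794117826165
```

View pics/w16.png

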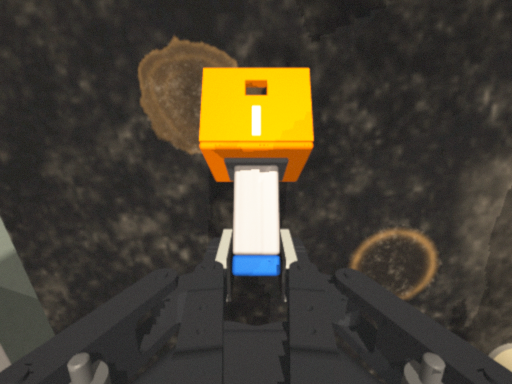

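play_rows --pt "0.7205 -0.17 0 -0.2 0" --pt "0.7205 -0.15 0 -0.21 0" --pt "0.7205 -0.13 0 -0.22 0" --pt "0.7205 -0.12 0 -0.24 0" --pt "0.7205 -0.1 0 -0.25 0" --pt "0.7205 0 0 0 0"

```text
clock: 15.1
position: [0.455, 0.2044, 0.1505]
ee_rot: [0.462, 0.536, 0.462, -0.535]
contact_force: [-1.2, -0.1, 1.9]
width: 0.0241
```

```bash
python3 pl.py w17 215,240,80,115
```

```text
15.1 [0.455  0.2044 0.1505] [-1.1972 -0.1052  1.8558] [ 0.0835  0.0912 -0.0156] 0.024059574256469558
[0.4468 0.2946 0.0058] n [0.0196 0.9326 0.3605] rms 0.004402212445635432 pitch(normal lean along +toolz) -68.78521598257907 lean y -17.92467616477824
```

View pics/w17.png

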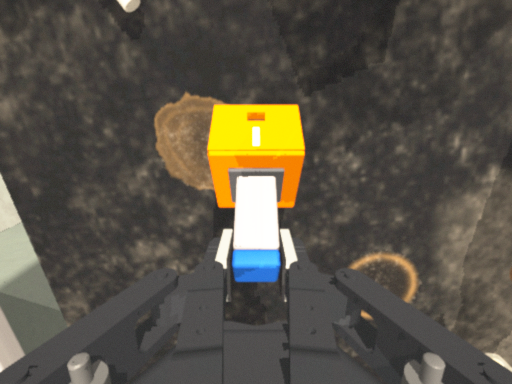

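play_rows --pt "0.7205 -0.08 0 -0.23 0" --pt "0.7205 -0.06 0 -0.23 0" --pt "0.7205 -0.03 0 -0.23 0" --pt "0.7205 -0.02 0 -0.235 0" --pt "0.7205 0 0 0 0"

```text
clock: 15.65
position: [0.4587, 0.2316, 0.1556]
ee_rot: [0.462, 0.535, 0.462, -0.535]
contact_force: [0.0, -0.7, -1.5]
width: 0.0244
```

```bash
python3 pl.py w18 240,270,220,250
```

```text
15.65 [0.4587 0.2316 0.1556] [ 0.0497 -0.7168 -1.4601] [-0.0339  0.0016  0.0323] 0.024403308095956616
[0.4605 0.2453 0.0973] n [0.1191 0.8165 0.5649] rms 0.0006152314511682844 pitch(normal lean along +toolz) -55.62716094320159 lean y -0.11913282104907179
```

View pics/w18.png

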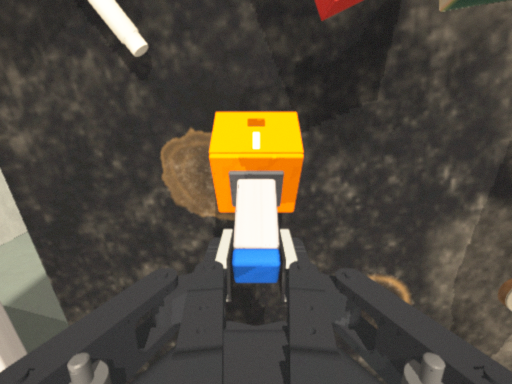

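play_rows --pt "0.7205 0.18 0 0 0" --pt "0.7205 0 0 -0.23 0" --pt "0.7205 0 0 -0.23 0" --pt "0.7205 0 0 -0.23 0" --pt "0.7205 0 0 0 0"

```text
clock: 16.2
position: [0.4621, 0.2516, 0.1511]
ee_rot: [0.462, 0.536, 0.462, -0.535]
contact_force: [-1.3, 1.1, 5.3]
width: 0.0241
```

```bash
python3 pl.py w19 240,270,220,250
```

```text
16.2 [0.4621 0.2516 0.1511] [-1.2553  1.0796  5.3198] [0.1739 0.1904 0.0135] 0.024057400862722643
[0.4638 0.2648 0.0915] n [0.1382 0.9203 0.3661] rms 0.00048063223553782426 pitch(normal lean along +toolz) -68.5867123599644 lean y 0.33773360670821795
```

View pics/w19.png

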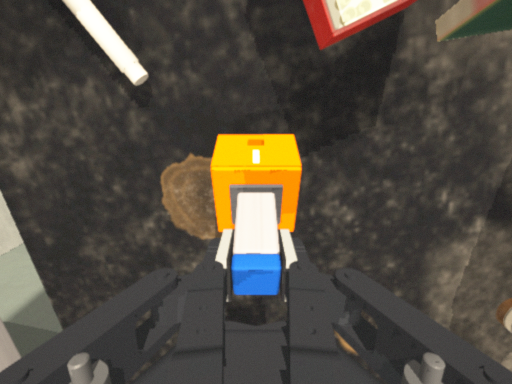

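play_rows --pt "0.7205 0 0 -0.25 0" --pt "0.7205 0 0 -0.25 0" --pt "0.7205 0 0 -0.25 0" --pt "0.7205 0.03 0 -0.25 0" --pt "0.7205 0.03 0 0 0"

```text
clock: 16.75
position: [0.4661, 0.2823, 0.1486]
ee_rot: [0.462, 0.536, 0.462, -0.535]
contact_force: [-2.7, 2.7, 7.9]
width: 0.0241
```

```bash
python3 pl.py w20 240,270,230,255
```

```text
16.75 [0.4661 0.2823 0.1486] [-2.7156  2.7294  7.9124] [ 0.2685  0.3417 -0.0102] 0.024068241917185543
[0.4674 0.2925 0.0917] n [0.1463 0.9841 0.1005] rms 0.0004415096784757829 pitch(normal lean along +toolz) -84.31885473163317 lean y 0.2699473739838821
```

View pics/w20.png

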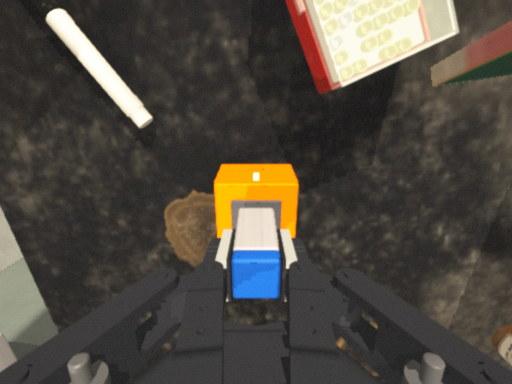

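play_rows --pt "0.7205 0.02 0 -0.2 0" --pt "0.7205 0.02 0 -0.12 0" --pt "0.7205 0 0 0 0" --pt "0.7 0 0 0 0" --pt "0.65 0 0 0 0" --pt "0.5 0 0 0 0" --pt "0.5 0 0 0 0" --pt "0.5 0 0 0 0" --pt "0.5 0 0 0 0"

```text
clock: 17.7
position: [0.4674, 0.2902, 0.1473]
ee_rot: [0.462, 0.535, 0.462, -0.535]
contact_force: [-0.2, 1.0, 0.3]
width: 0.043
```

```bash
python3 pl.py w21 240,270,230,255
```

```text
17.7 [0.4674 0.2902 0.1473] [-0.2315  0.9677  0.3379] [-0.0396 -0.0117 -0.0151] 0.04299299842405875
[0.4688 0.3015 0.0927] n [0.145  0.9894 0.007 ] rms 0.00038309520354818587 pitch(normal lean along +toolz) -89.59760384181982 lean y -15.517389729040675
```

View pics/w21.png

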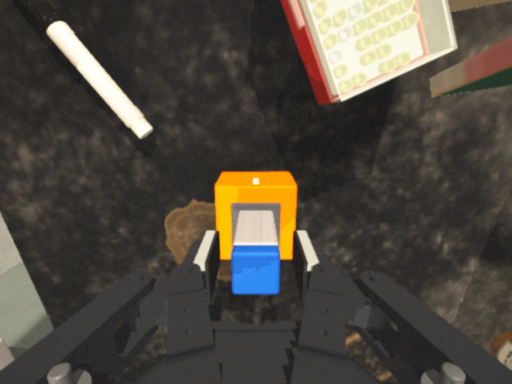

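play_rows --pt "0.5 0.29 0 0 0" --pt "0.5 0.29 0 0 0" --pt "0.5 0 0 0 0" --pt "1 0 0 0 0" --pt "1 0 0 0 0" --pt "1 0 0 0 0" --pt "1 0 0 0 0" --pt "1 0 0 0 0" --pt "1 -0.5 0 0 0" --pt "1 -0.8 0 0 0" --pt "1 -0.8 0 0 0" --pt "1 -0.8 0 0 0" --pt "1 -0.8 0 0 0" --pt "1 -0.5 0 0 0" --pt "1 0 0 0 0" --newtons 60

```text
clock: 19.25
position: [0.4684, 0.2907, 0.2582]
ee_rot: [0.462, 0.537, 0.461, -0.534]
contact_force: [-0.1, 1.1, -1.8]
width: 0.0236
```

```bash
python3 pl.py w22 245,265,225,240; python3 -c "
from h import *
print(tool()[1])"
```

```text
19.25 [0.4684 0.2907 0.2582] [-0.1332  1.0683 -1.8471] [-0.0156 -0.0028 -0.0219] 0.023630802616939506
[0.4701 0.3024 0.1924] n [-0.1477 -0.989   0.0024] rms 0.00029738508239804027 pitch(normal lean along +toolz) 89.70144846877453 lean y -9.691392076430283
[[ 2.10241891e-03  9.89166505e-01 -1.46782850e-01]
 [ 8.48739572e-04 -1.46784886e-01 -9.89168073e-01]
 [-9.99997430e-01  1.95506524e-03 -1.14814808e-03]]
```

View pics/w22.png

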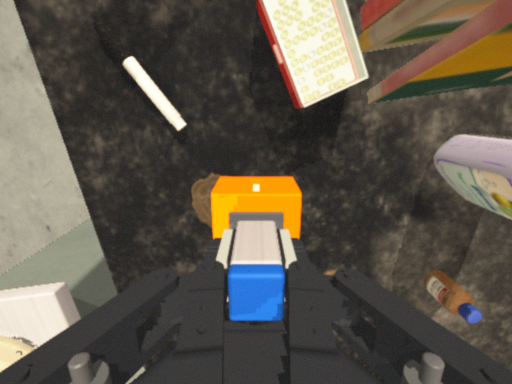

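play_rows --pt "1 0 0.14 0.47 0" --pt "1 0 0.275 0.939 0" --pt "1 0 0.275 0.939 0" --pt "1 0 0.275 0.939 0" --pt "1 0 0.275 0.939 0" --pt "1 0 0.275 0.939 0" --pt "1 0 0.275 0.939 0" --pt "1 0 0.275 0.939 0" --pt "1 0 0.275 0.939 0" --pt "1 0 0.275 0.939 0" --pt "1 0 0.275 0.939 0" --pt "1 0 0.275 0.939 0" --pt "1 0 0.275 0.939 0" --pt "1 0 0.275 0.939 0" --pt "1 0 0.275 0.939 0" --pt "1 0 0.275 0.939 0" --pt "1 0 0.275 0.939 0" --pt "1 0 0.14 0.47 0" --pt "1 0 0 0 0"

```text
clock: 21.2
position: [0.5353, -0.2061, 0.2546]
ee_rot: [-0.461, -0.536, -0.462, 0.537]
contact_force: [-0.2, 1.8, -1.7]
width: 0.0234
```

play_rows --pt "1 0 0 0 1" --pt "1 0 0 0 1" --pt "1 0 0 0 1" --pt "1 0 0 0 1" --pt "1 0 0 0 1" --pt "1 0 0 0 1" --pt "1 0 0 0 1" --pt "1 0 0 0 0.58" --pt "1 0 0 0 0" --pt "1 0 0 0 0"

```text
clock: 22.2
position: [0.5355, -0.203, 0.2556]
ee_rot: [-0.219, -0.672, -0.22, 0.672]
contact_force: [-0.1, 0.2, -2.6]
width: 0.0231
```

```bash
python3 - <<'E'
from h import *
np.set_printoptions(precision=4,suppress=True)
p,R,s=tool(); print(s["clock"],p,R,np.degrees(np.arctan2(R[1,1],R[0,1])),s["qpos"],s["width"])
im,d=manip.get_image("wrist"); save("w23",im)
im,d=manip.get_image("top"); c=im[150:250,280:380]; save("t23",cv2.resize(c,(600,600),interpolation=cv2.INTER_CUBIC))
im,d=manip.get_image("scene"); c=im[110:210,270:370]; save("s23",cv2.resize(c,(600,600),interpolation=cv2.INTER_CUBIC))
z=np.load("w1.npz"); m=dict(R=z["R"],t=z["t"],mtx=z["mtx"]);K=m["mtx"]
def onplane(u,v,h):
    r=m["R"].T@np.array([(u-K[0,2])/K[0,0],(v-K[1,2])/K[1,1],1]); o=-m["R"].T@m["t"]; return o+r*(h-o[2])/r[2]
print(onplane(255.1,195.4,.096))
C=cloud("wrist",z["d"],m)[150:230,215:300].reshape(-1,3); t=C[(C[:,2]>.092)&(C[:,2]<.1)]; print(len(t),t.mean(0),cv2.minEnclosingCircle((t[:,:2]*1000).astype(np.float32)))
E
```

```text
22.2 [ 0.5355 -0.203   0.2556] [[-0.0009  0.5907 -0.8069]
 [ 0.0009 -0.8069 -0.5907]
 [-1.     -0.0013  0.0002]] -53.79505154815618 [-0.4841  0.3036  1.5883  0.0003  1.2509  0.4547] 0.0231448621205655
[ 0.5389 -0.2023  0.096 ]
407 [ 0.5376 -0.2021  0.0943] ((537.1203002929688, -202.38177490234375), 11.114026069641113)
```

View pics/w23.png

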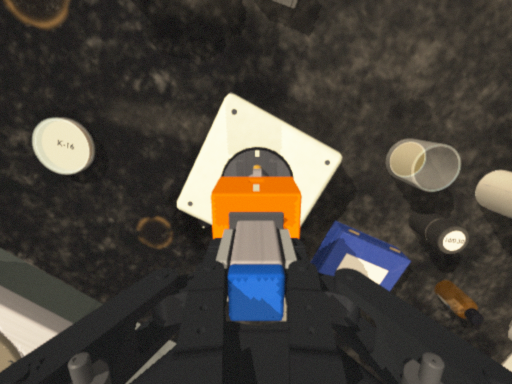

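View pics/s23.png

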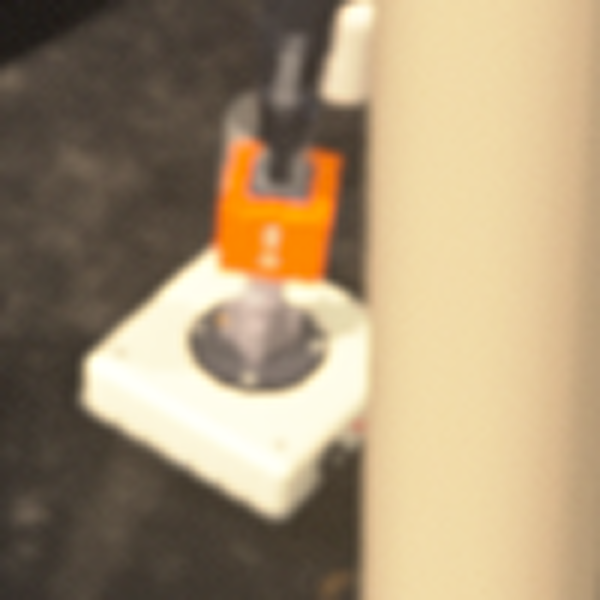

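play_rows --pt "1 0 0.025 -0.073 0" --pt "1 0.4 0 0 0" --pt "1 0.4 0 0 0" --pt "1 0.2 0 0 0" --pt "1 0.2 0 0 0" --pt "1 0.15 0 0 0" --pt "1 0 0 0 0"

```text
clock: 23.05
position: [0.5378, -0.2033, 0.2146]
ee_rot: [-0.219, -0.672, -0.219, 0.673]
contact_force: [-0.3, -1.0, -1.6]
width: 0.0237
```

```bash
python3 - <<'E'
from h import *
np.set_printoptions(precision=4,suppress=True)
p,R,s=tool(); print(s["clock"],p,np.degrees(np.arctan2(R[1,1],R[0,1])),s["contact_force"],s["moment"])
im,d=manip.get_image("wrist"); save("w24",im)
E
```

```text
23.05 [ 0.5378 -0.2033  0.2146] -53.92329580302198 [-0.3041 -1.0135 -1.6086] [ 0.0053  0.0668 -0.0506]
```

View pics/w24.png

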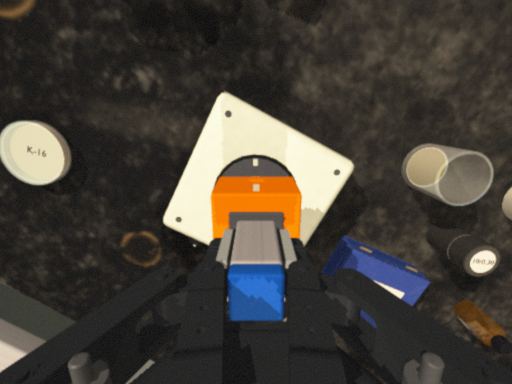

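play_rows --pt "1 0.1 0 0 0" --pt "1 0.1 0 0 0" --pt "1 0.1 0 0 0" --pt "1 0 0 0 0"

```text
clock: 23.5
position: [0.5379, -0.2033, 0.206]
ee_rot: [-0.219, -0.672, -0.219, 0.673]
contact_force: [-1.2, 0.1, -0.9]
width: 0.0232
```

play_rows --pt "1 0.1 0 0 0" --pt "1 0.1 0 0 0" --pt "1 0.1 0 0 0" --pt "1 0.1 0 0 0" --pt "1 0 0 0 0"

```text
clock: 24.0
position: [0.5384, -0.2031, 0.194]
ee_rot: [0.219, 0.673, 0.219, -0.672]
contact_force: [1.5, 1.5, -1.9]
width: 0.0233
```

play_rows --pt "1 0.1 0 0 0" --pt "1 0.1 0 0 0" --pt "1 0.07 0 0 0" --pt "1 0 0 0 0"

```text
clock: 24.4
position: [0.5377, -0.2034, 0.1856]
ee_rot: [-0.219, -0.672, -0.219, 0.673]
contact_force: [1.4, 0.8, -4.0]
width: 0.0234
```

play_rows --pt "1 0.05 0 0 0" --pt "1 0.05 0 0 0" --pt "1 0 0 0 0"

```text
clock: 24.7
position: [0.5379, -0.2037, 0.1836]
ee_rot: [-0.219, -0.672, -0.219, 0.673]
contact_force: [-1.1, -0.5, -0.6]
width: 0.0235
```

```bash
python3 - <<'E'
from h import *
np.set_printoptions(precision=4,suppress=True)
p,R,s=tool(); print(s["clock"],p,np.degrees(np.arctan2(R[1,1],R[0,1])),s["contact_force"],s["moment"])
im,d=manip.get_image("wrist"); save("w25",im)
im,d=manip.get_image("scene"); c=im[110:210,270:370]; save("s25",cv2.resize(c,(600,600),interpolation=cv2.INTER_CUBIC))
E
```

```text
24.7 [ 0.5379 -0.2037  0.1836] -53.91650001039003 [-1.0701 -0.5056 -0.6434] [-0.0417  0.1097 -0.0166]
```

View pics/s25.png

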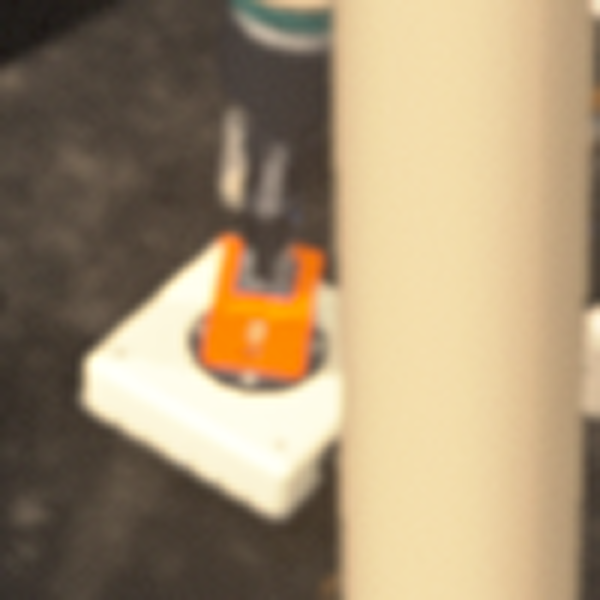

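play_rows --pt "1 0.05 0 0 0" --pt "1 0 0 0 0"

```text
clock: 25.0
position: [0.5378, -0.2037, 0.1835]
ee_rot: [-0.219, -0.672, -0.219, 0.672]
contact_force: [-3.5, -0.0, 8.5]
width: 0.0235
```

play_rows --pt "1 0.05 0 0 0" --pt "1 0 0 0 0"

```text
clock: 25.2
position: [0.5378, -0.2037, 0.1835]
ee_rot: [0.22, 0.672, 0.218, -0.672]
contact_force: [-4.2, 1.0, 17.0]
width: 0.0234
```

play_rows --pt "1 -0.05 0 0 0" --pt "1 -0.03 0 0 0" --pt "0.6 0 0 0 0" --pt "0.4 0 0 0 0" --pt "0.4 0 0 0 0" --pt "0.4 0 0 0 0" --pt "0.4 0 0 0 0"

```text
clock: 25.9
position: [0.5382, -0.2034, 0.1824]
ee_rot: [-0.219, -0.672, -0.219, 0.672]
contact_force: [0.5, 0.4, 0.0]
width: 0.0512
```

play_rows --pt "0.4 -0.5 0 0 0" --pt "0.4 -0.9 0 0 0" --pt "0.4 -0.9 0 0 0" --pt "0.4 -0.9 0 0 0" --pt "0.4 -0.5 0 0 0" --pt "0.4 0 0 0 0" --pt "0.4 0 0 0 0"

```text
clock: 26.6
position: [0.5379, -0.2033, 0.2932]
ee_rot: [-0.219, -0.672, -0.219, 0.672]
contact_force: [0.4, 0.0, -0.9]
width: 0.0509
```

```bash
python3 - <<'E'
from h import *
np.set_printoptions(precision=4,suppress=True)
p,R,s=tool(); print(s["clock"],p,s["contact_force"])
m=manip.camera_model("wrist"); im,d=manip.get_image("wrist"); save("w26",im); C=cloud("wrist",d,m)
for q in ["capsule","capsule_stem"]:
    r=manip.mark_of("wrist",q); print(q,[(round(x["conf"],2),w("wrist",x["location"],m)) for x in r[:1]])
M=C[150:330,180:340].reshape(-1,3)
M=M[(np.hypot(M[:,0]-.5378,M[:,1]+.2037)<.05)]
t=M[(M[:,2]>.15)&(M[:,2]<.17)]; print("cap top",len(t),t.mean(0),np.median(t[:,2]))
t=M[(M[:,2]>.09)&(M[:,2]<.108)]; print("shoulder",len(t),np.median(t[:,2]))
im,d=manip.get_image("scene"); c=im[110:210,270:370]; save("s26",cv2.resize(c,(600,600),interpolation=cv2.INTER_CUBIC))
im,d=manip.get_image("top"); save("t26",im)
for q in ["capsule","tip_box","jar_a","stain_bottle","dish_b","objective_can_b"]:
    r=manip.mark_of("top",q); print(q,[(round(x["conf"],2),w("top",x["location"])) for x in r[:1]])
E
```

```text
26.6 [ 0.5379 -0.2033  0.2932] [ 0.4025  0.0494 -0.906 ]
capsule [(0.91, array([ 0.5352, -0.1989,  0.0521]))]
capsule_stem [(0.84, array([ 0.5373, -0.2023,  0.129 ]))]
cap top 835 [ 0.5388 -0.2026  0.1582] 0.15848561500435
shoulder 1921 0.0988834810094599
capsule [(0.62, array([ 0.5346, -0.2034,  0.0526]))]
tip_box [(0.86, array([ 0.543 ,  0.4235, -0.0008]))]
jar_a [(0.71, array([ 0.6733, -0.023 ,  0.0011]))]
stain_bottle [(0.56, array([ 0.7012,  0.1028, -0.0032]))]
dish_b [(0.78, array([ 0.4303, -0.0016, -0.0022]))]
objective_can_b [(0.62, array([ 0.4039, -0.3603, -0.0027]))]
```

View pics/w26.png

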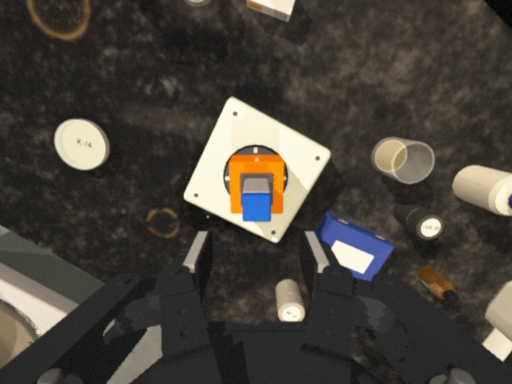

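View pics/s26.png

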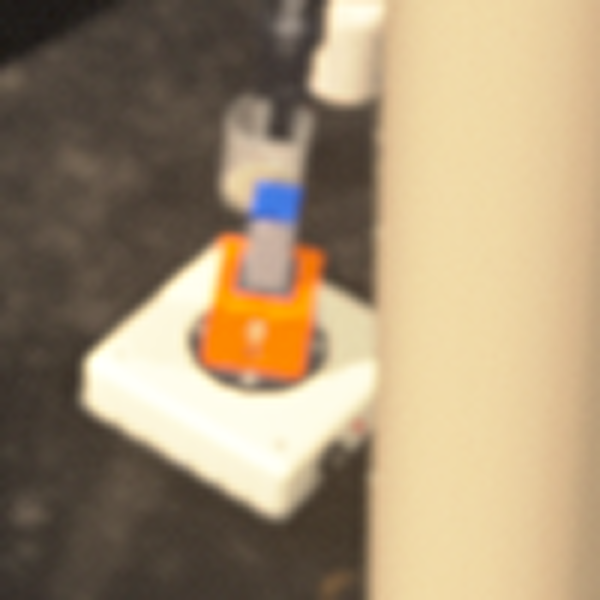

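play_rows --pt "0.4 0 0 -0.8 0" --pt "0.4 0.2 0 -0.8 0" --pt "0.4 0.4 0 -0.8 0" --pt "0.4 0.4 0 -0.8 0" --pt "0.4 0.4 0 -0.8 0" --pt "0.4 0.4 0 0 0" --pt "0.4 0 0 0 0" --pt "0.4 0 0 0 0"

```text
clock: 27.95
position: [0.6344, -0.1332, 0.2395]
ee_rot: [-0.219, -0.672, -0.219, 0.673]
contact_force: [0.4, -0.4, 0.4]
width: 0.0511
```

```bash
python3 - <<'E'
from h import *
im,d=manip.get_image("wrist"); save("w27",im); print(tool()[0])
r=manip.mark_of("wrist","capsule_window")
m=manip.camera_model("wrist"); print([(x["conf"],m["mtx"]@x["location"]/x["location"][2]) for x in r[:2]])
save("w27z",cv2.resize(im[200:350,180:330],(600,600),interpolation=cv2.INTER_CUBIC))
E
```

```text
[ 0.63464028 -0.13337858  0.24021027]
[]
```

View pics/w27.png

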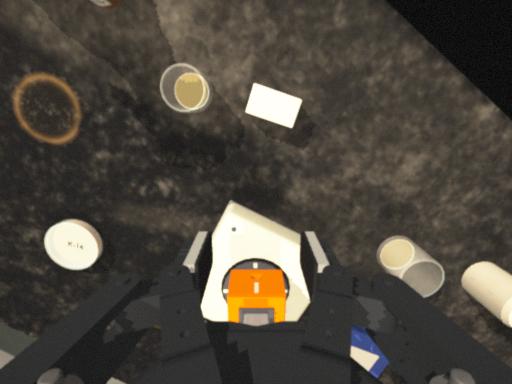

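```bash
python3 - <<'E'
import cv2
im=cv2.imread("pics/w27.png"); cv2.imwrite("pics/w27y.png",cv2.resize(im[250:330,216:296],(600,600),interpolation=cv2.INTER_CUBIC))
E
```

```text
(no output)
```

View pics/w27y.png

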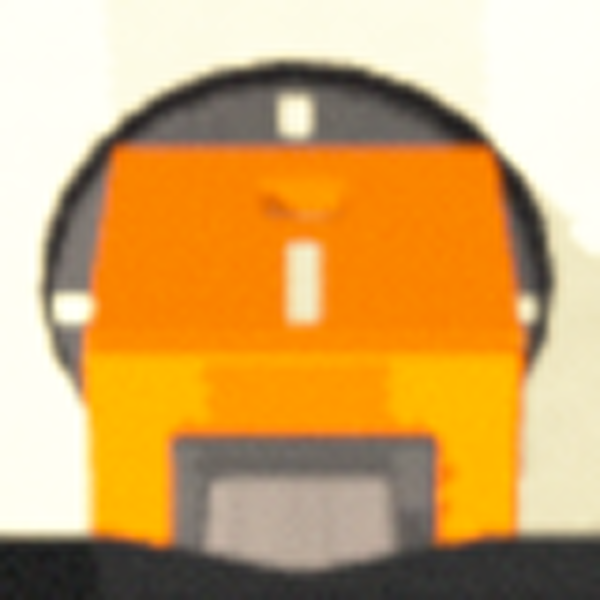

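```bash
python3 -c "
from rig import manip
print(manip.sign_off())"
```

```text
the job is handed in; nothing more can be done
None
```

The capsule is on the drive and handed in, at about 28 s of the 54 s allowed. I could not directly confirm that the spring button popped out.

**What I did**
- **Standing it up:** I pinched the stem near the cap with a light grip and moved the gripper in an arc, so the capsule tipped over the foot's lower edge until it stood upright. Before that it slipped out of the grip twice and fell flat, from about 32 mm and 12 mm up. I then let go.
- **Fitting it:** I took it again by the stem from above at 60 N and turned it so the grooves matched the teeth, which I measured at 36° in the world frame. I slid it down until it stopped on the plate, with 17 N of push on the last step. Then I let go and moved the arm clear.

**Last checks**
- **Height:** the cap top read 158.5 mm and the shoulder 98.9 mm, against 160 mm and 100 mm expected at home. The shortfall matches the camera's reading of about 1.3 mm too low, seen earlier on the foot's top.
- **Position:** the depth points on the cap put the axis within about 2 mm of the shaft. The network's estimates of the capsule's position were up to about 4 mm off, which is their usual error.
- **Alignment:** in the close picture the foot sits flush on the plate and its white line is in line with the tooth mark on the rim.
- **Bystanders:** all five loose items were found within about 6 mm of their starting places, roughly the measuring error.
- **Button:** the picture shows something rounded in the window on the button's side, but I could not tell brass from the lit window sill. The network found no window in that picture. That the button is out is inferred from the foot being fully home and lined up.

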